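Load a concrete test slab into the gauge jig

TASK

First take the blue oil jar out of the jig's pocket and stand it upright on the bench midway between the stack of yellow discs and the black steel mould, in line with them. Then push the concrete slab along the jig's deck, never lifting it off, cut corners leading, until it drops into the pocket and lies flat and square on the pocket floor. Leave everything else on the bench where it is.

Things in the scene. Friction and masses are not known exactly. Their poses are not given: they have to be found in the camera images.
- slab: Grey concrete test slab, 110 (x) x 90 (y) x 22 (z) mm, 0.5 kg, lying on the jig's deck; too wide to grasp. Both corners of its leading (+x) end are cut at 45 degrees by 18 mm, leaving that end 54 mm wide; a red mark on top lies 25 mm from the centre towards it. Origin: centre of the underside of the 110 x 90 outline; x towards the cut corners, z up.
- jig: Fixed metal loading jig, 352 (x) x 240 (y) mm, a pocket near its +x end. Origin: on the bench (z=0) under the pocket's centre; x points from the deck along the lane into the pocket, z up. Bare metal deck: top at z=24 mm, x=-275 to -57 mm, y=-120 to 120 mm. Blue walls up to z=34 mm round the pocket: cheeks 15 mm thick along y=+-47 mm, end stop x=57 to 77 mm.
- pocket (a point): Centre of the pocket's floor, 14 mm above the bench, 10 mm below the deck; axes as the jig's. The pocket is 114 mm (x=-57 to 57) by 94 mm (y=-47 to 47), its two +x corners filled at 45 degrees (lines x+|y|=86 mm) to match the slab; the lane side is open at deck level.
- lip (a point): Middle of the deck's edge where it drops into the pocket, at deck height; axes as the jig's. Blue lead-in flares, 10 mm high and 12 mm thick, run from here's y=+-47 mm out to x=-48, y=+-64 mm.
- post_top (a point): Top of the jig's gauge post, a 12 mm rod 134 mm above the bench beside the pocket (at jig x=0, y=-100 mm; foot 32 mm wide, white 40 mm dial near the top reaching to jig y=-123 mm). An obstacle.
- oil: Blue plastic mould-oil jar with a black lid and paper label, 52 mm in diameter, 100 mm tall, about 0.22 kg; at the start it stands in the jig's pocket. Origin: centre of its underside, z up.
- discs: Stack of five yellow plastic discs acting as one piece, 80 mm in diameter, 50 mm tall. Origin: centre of the underside; its x axis points roughly (within 4 degrees) to the black mould, whose centre is about 175 mm (165 to 185) away.
- mould: Open-topped black steel cube mould, 90 x 90 x 100 mm. Origin: centre of the underside.
- tray: Fixed red plastic tray 220 (x) x 200 (y) x 45 mm holding two glass beakers; leave alone. Origin: centre of the underside.
- beaker_a: Glass beaker, 72 mm in diameter, 95 mm tall, in the red tray; leave alone. Origin: centre of the underside.
- beaker_b: Glass beaker, 72 mm in diameter, 95 mm tall, in the red tray; leave alone. Origin: centre of the underside.
- spray: Spray can, 60 mm in diameter, 180 mm tall, beyond the jig; leave alone. Origin: centre of the underside.
- amber: Amber glass bottle with a black cap, 64 mm in diameter, 140 mm tall; leave alone. Origin: centre of the underside.

How it is judged:
By the outcome, as a careful person would: the job done as asked, in the order asked, and still so for the second after the job is handed in, with the robot touching nothing.
It also fails if it takes over 72 s, if anything falls off the work surface, if the arm or the gripper's body presses on something with over 40 N, if the wrist force passes 120 N, or if a joint passes its speed limit or range.

ROBOT

A 7-joint arm with a two-finger parallel gripper is mounted at the origin on the work surface. World frame = base frame: x ahead of the robot, y to its left, z up, the work surface at z = 0. Lengths are in m, angles in rad, forces in N, time in s.
With the tool pointing down it reaches from about 0.425 to 1.025 m from the base axis. Payload 3.6 kg.
Tool frame: the origin (TCP) lies at the very end of the fingers, on their centre line; the grasp point (between the pads) lies 19 mm behind it; z points along the fingers, y is the line along which they close (so a half turn about z gives the same grasp; the last joint's range is limited). The gripper opens to 85 mm and grips with 20 to 120 N. Pads are 22 mm wide; open, the fingers measure 114 mm over their backs; the gripper's body (76 mm by 85 mm) begins 54 mm behind the grasp point. The pads swing forward as they close: fully open they stand 13 mm farther back than shut.
Start: joints at [-1.292, 0.591, 0.048, 1.609, -0.033, 0.943, -0.034], TCP at [0.263, 0.675, 0.208] pointing down, gripper open.
Joint ranges: [-2.69, 2.69], [-0.47, 2.24], [-1.27, 1.36], [0.19, 2.51], [-1.53, 4.68], [0.08, 2.07], [-3.09, 3.09]. Speed limits (rad/s): [2.57, 2.57, 3.14, 3.14, 3.14, 3.14, 3.14].

INTERFACE

Orientations are given as a rotation vector (axis times angle).
In Python, from plant import bot gives the robot as it stands. The module is installed in compiled form; this text tells all that it offers. Calls block until the motion is done:
- bot.movep(position, orientation): joint-space move of the TCP to a pose.
- bot.move_straight(position, attitude=None, rate=0.15): straight line of the TCP; attitude=None keeps the orientation; rate is the mean speed in m/s.
- bot.move_j(angles): joint-space move.
- bot.open_gripper() and bot.grab(effort=None): open the fingers fully, or close them until they stop; effort is the grip in N (None keeps the last).
- bot.hold(seconds).
- bot.solve_ik(position, orientation): joint angles nearest the present ones, or None.
- bot.observe(): the state.
- bot.read_camera(name): name is "scene" or "top" or "wrist"; returns (picture, depth): 384x512x3 uint8, red, green, blue; 384x512 float32, m along the optical axis (not along the pixel's ray), 0 where there is no reading.
- bot.get_calibration(name): a dict with "K" (3x3 intrinsics, pixels), "position" and "orientation" of the camera in the world. Camera axes: x right, y down, z forward; pixel columns grow to the right and rows downward; lengths in m; the calibration is good to about 2 mm. A picture is of the moment at which its call begins: read the wrist's pose just before it. get_calibration takes no time and is no camera call; for the wrist camera it gives the pose at the moment of the call.
A pose or a line that the arm cannot do raises bot.IKError and nothing moves.
- bot.sign_off(): hands the job in; it is judged then, once.
The state is a dict: "t": time; "joints": joint angles; "qvel": joint speeds; "effort": joint torques, N m; "tool_pos": TCP position; "orientation": TCP orientation; "wrist_force": force on the tool from outside, world axes, zero at the start; "torque": the same for the moment, N m; "finger_gap": finger opening in m; "grasp_force": force on a finger pad.
Only numpy, scipy, OpenCV 4.12 (cv2) and the standard library are available. Lean on these libraries where they do the work, as an engineer would, in place of code of your own. Each camera call takes 0.05 s, during which the arm holds its last target. There are 200 camera calls.

## Working session

There is one attempt and no reset: what is moved stays moved. The work goes in short steps, each a Python script; the robot and the scene stay as the last script left them, time stands still between calls to the robot, and variables do not carry over. Pictures are saved under pics/ and viewed, at most 13 in all, crops included, and the job is handed in when it is done.

```bash
mkdir -p pics && cat > h.py <<'E'
import numpy as np, cv2
from scipy.spatial.transform import Rotation as R
from plant import bot
def shot(name):
    c=bot.get_calibration(name); p,d=bot.read_camera(name)
    return p,d,c
def rot(c):
    o=np.array(c["orientation"],float)
    return o if o.shape==(3,3) else R.from_rotvec(o).as_matrix()
def cloud(d,c):
    K=np.array(c["K"]); v,u=np.mgrid[:d.shape[0],:d.shape[1]]
    P=np.stack([(u-K[0,2])/K[0,0]*d,(v-K[1,2])/K[1,1]*d,d],-1)
    return P@rot(c).T+np.array(c["position"])
def ray(px,c,z):
    K=np.array(c["K"]); px=np.atleast_2d(px).astype(float)
    r=np.c_[(px[:,0]-K[0,2])/K[0,0],(px[:,1]-K[1,2])/K[1,1],np.ones(len(px))]@rot(c).T
    p=np.array(c["position"]); return p+r*((z-p[2])/r[:,2])[:,None]
def save(p,n): cv2.imwrite(f"pics/{n}.png",cv2.cvtColor(p,cv2.COLOR_RGB2BGR))
E
python3 - <<'E'
from h import *
for n in("top","scene"):
    p,d,c=shot(n); save(p,n+"0"); np.savez(n+"0.npz",p=p,d=d); print(n,c)
o=bot.observe(); print(o["t"],o["orientation"],o["wrist_force"])
E
```

```text
top {'K': array([[442.62258259,   0.        , 255.25029055],
       [  0.        , 442.62258259, 198.54497927],
       [  0.        ,   0.        ,   1.        ]]), 'position': array([ 0.45437995, -0.05525266,  1.52598972]), 'orientation': array([-2.15343447,  2.19238494, -0.05586836])}
scene {'K': array([[359.5596999 ,   0.        , 259.95304212],
       [  0.        , 359.5596999 , 191.98606525],
       [  0.        ,   0.        ,   1.        ]]), 'position': array([ 1.10804615, -0.33156286,  1.03209328]), 'orientation': array([-2.27180934, -1.32505132,  0.39137984])}
0.1 [-0.58051723 -3.08721566  0.00311476] [-0.11436799 -0.29300196  0.37394066]
```

View pics/top0.png

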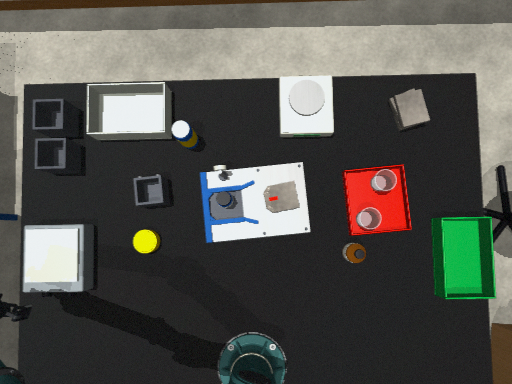

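View pics/scene0.png

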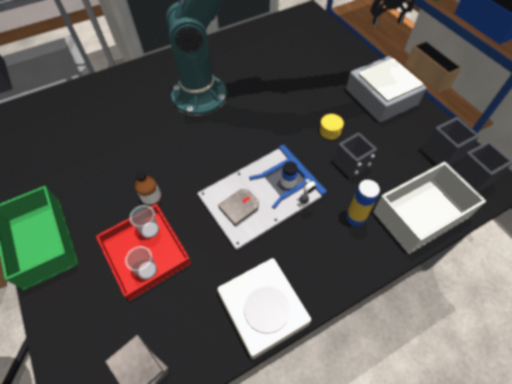

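The top view shows the jig at (205–310, 163–242), with its pocket on the left (jar at about 225,200) and the slab at (282,197), red mark on its left. The discs are at (146,241), the mould at (152,192) and the post at (222,172). The scene view agrees. Next I'll get rough positions, then look closer with the wrist camera.

```bash
python3 - <<'E'
from h import *
c=bot.get_calibration("top"); p=np.load("top0.npz")["p"]; d=np.load("top0.npz")["d"]
for n,q,z in[("jar",(225,199),.114),("discs",(146,241),.05),("mould",(150,192),.1),("slab",(282,197),.046),("red",(273,199),.046),("spray",(181,128),.18),("post",(222,168),.134)]:
    print(n,ray(q,c,z).round(3), cloud(d,c)[q[1],q[0]].round(3))
for n,q in [("TL",(202,172)),("BL",(207,242)),("BR",(310,234)),("TR",(302,163))]: print(n,ray(q,c,.026).round(3))
o=bot.observe(); w=bot.get_calibration("wrist"); print(w); 
Rt=R.from_rotvec(o["orientation"]).as_matrix(); print("tool",Rt.round(3), "cam in tool",(Rt.T@(w["position"]-o["tool_pos"])).round(3), (Rt.T@rot(w)).round(3))
# look down above the jar/slab, tool y along world x
for pos in ([.5,.06,.40],[.5,.1,.45],[.5,0,.45],[.55,.3,.40],[.55,.35,.45]):
  for yaw in (0,90,-90,180):
    Rd=R.from_euler("z",yaw,degrees=True)*R.from_rotvec([np.pi,0,0])
    q=bot.solve_ik(pos,Rd.as_rotvec()); print(pos,yaw,None if q is None else np.round(q,2))
E
```

```text
jar [[0.559 0.072 0.114]] [0.559 0.073 0.113]
discs [[0.428 0.344 0.05 ]] [0.428 0.345 0.048]
mould [[0.588 0.318 0.1  ]] [0.597 0.342 0.006]
slab [[ 0.568 -0.113  0.046]] [ 0.568 -0.113  0.046]
red [[ 0.561 -0.082  0.046]] [ 0.562 -0.083  0.042]
spray [[0.778 0.2   0.18 ]] [0.777 0.2   0.182]
post [[0.657 0.079 0.134]] [0.657 0.079 0.13 ]
TL [[0.66  0.158 0.026]]
BL [[0.421 0.143 0.026]]
BR [[ 0.442 -0.205  0.026]]
TR [[ 0.684 -0.184  0.026]]
{'K': array([[292.38648862,   0.        , 260.59347114],
       [  0.        , 292.38648862, 188.39311414],
       [  0.        ,   0.        ,   1.        ]]), 'position': array([0.20102524, 0.6995584 , 0.37301887]), 'orientation': array([2.40161063, 1.64307315, 0.21927382])}
tool [[-0.932  0.363 -0.001]
 [ 0.363  0.932 -0.002]
 [-0.    -0.002 -1.   ]] cam in tool [ 0.067  0.    -0.167] [[ 0.001 -0.964 -0.266]
 [ 1.     0.001 -0.   ]
 [ 0.001 -0.266  0.964]]
[0.5, 0.06, 0.4] 0 [-1.03  0.16  0.97  1.88 -0.15  1.17 -1.59]
[0.5, 0.06, 0.4] 90 [-0.75  0.13  0.62  1.87 -0.08  1.17 -0.11]
[0.5, 0.06, 0.4] -90 [-0.22  0.12  0.02  1.85 -0.    1.17  2.
[... 396 characters left out ...]
0.45] 90 [-0.74  0.09  0.72  1.8  -0.06  1.28 -0.01]
[0.5, 0, 0.45] -90 [-0.27  0.08  0.19  1.78 -0.02  1.28  3.07]
[0.5, 0, 0.45] 180 [-0.56  0.08  0.52  1.79 -0.04  1.28  1.54]
[0.55, 0.3, 0.4] 0 [-1.16  0.4   0.85  1.63 -0.31  1.25 -1.82]
[0.55, 0.3, 0.4] 90 [-0.9   0.32  0.45  1.62 -0.15  1.23 -0.42]
[0.55, 0.3, 0.4] -90 [-0.34  0.32 -0.31  1.6   0.1   1.24  2.47]
[0.55, 0.3, 0.4] 180 [-0.62  0.31  0.07  1.61 -0.02  1.23  1.02]
[0.55, 0.35, 0.45] 0 [-1.2   0.41  0.85  1.5  -0.31  1.37 -1.9 ]
[0.55, 0.35, 0.45] 90 [-0.94  0.34  0.44  1.49 -0.15  1.35 -0.49]
[0.55, 0.35, 0.45] -90 [-0.41  0.34 -0.32  1.46  0.11  1.36  2.41]
[0.55, 0.35, 0.45] 180 [-0.67  0.32  0.05  1.47 -0.01  1.35  0.95]
```

```bash
python3 - <<'E'
from h import *
Rd=(R.from_euler("z",180,degrees=True)*R.from_rotvec([np.pi,0,0])).as_rotvec()
for i,pos in enumerate(([.5,.2,.30],[.5,-.01,.30])):
    bot.movep(pos,Rd); bot.hold(.1)
    p,d,c=shot("wrist"); save(p,f"w{i}"); np.savez(f"w{i}.npz",p=p,d=d,K=c["K"],position=c["position"],orientation=c["orientation"])
    print(bot.observe()["t"])
E
```

```text
2.2
3.2
```

View pics/w0.png

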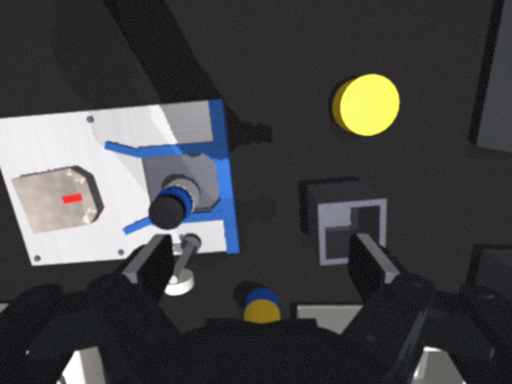

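View pics/w1.png

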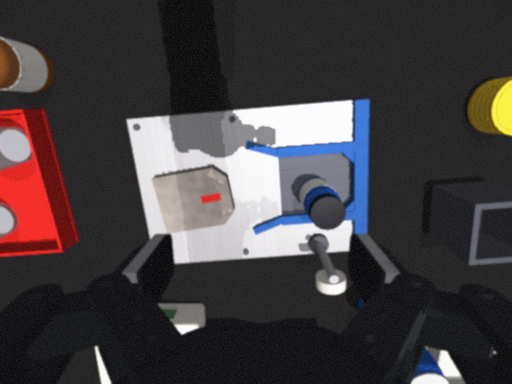

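w0 shows the discs at (367,104), the mould at (350,225) and the jar lid at (168,210). In w1 the jig spans (127,100)–(370,265), the slab is centred near (197,198) with its red mark at (211,197), and the jar lid is at (324,211). Slab and jig differ in yaw by a few degrees. Now the accurate measurements.

```bash
cat > meas.py <<'E'
from h import *
def line(pts):
    l=cv2.fitLine(pts.astype(np.float32),cv2.DIST_HUBER,0,.01,.01).ravel(); return l
def masks(p,d,c):
    X=cloud(d,c); h=cv2.cvtColor(p,cv2.COLOR_RGB2HSV); return X,h
def load(n):
    z=np.load(n); return z["p"],z["d"],dict(K=z["K"],position=z["position"],orientation=z["orientation"])
def slab(p,d,c,ex):
    """slab from top-face points; ex = jig x axis (2D). returns centre, axis yaw"""
    X,h=masks(p,d,c)
    m=((X[...,2]>.039)&(X[...,2]<.052)&(d>0)&(X[...,0]>.45)&(X[...,0]<.68)&(X[...,1]>-.25)&(X[...,1]<.16)&~((h[...,0]>95)&(h[...,0]<130)&(h[...,1]>120))).astype(np.uint8)
    m=cv2.morphologyEx(m,cv2.MORPH_OPEN,np.ones((3,3)))
    n,l,s,_=cv2.connectedComponentsWithStats(m); k=1+np.argmax(s[1:,4]); m=(l==k).astype(np.uint8)
    cs,_=cv2.findContours(m,cv2.RETR_EXTERNAL,cv2.CHAIN_APPROX_NONE); q=max(cs,key=cv2.contourArea)[:,0]
    W=ray(q,c,.046)[:,:2].astype(np.float32)
    (cx,cy),sz,a=cv2.minAreaRect(W); 
    bx=cv2.boxPoints(((cx,cy),sz,a)); e=bx[1]-bx[0]; f=bx[2]-bx[1]
    ax=e if np.linalg.norm(e)>np.linalg.norm(f) else f; ax=ax/np.linalg.norm(ax); ax*=np.sign(ax@ex)
    red=(h[...,1]>150)&((h[...,0]<8)|(h[...,0]>172))&(X[...,2]>.035)&(X[...,2]<.055)&(X[...,0]>.45)
    v,u=np.nonzero(red); r=ray([u.mean(),v.mean()],c,.046)[0,:2]
    return np.array([cx,cy]),ax,np.array(sz),r
E
python3 - <<'E'
from meas import *
for n in("w0.npz","w1.npz"):
    p,d,c=load(n); X,h=masks(p,d,c); z=X[...,2]; print("==",n,"deck z",np.median(z[120:250,:][(abs(z[120:250]-.024)<.008)]).round(4))
    # jar lid
    m=(abs(z-.114)<.006)&(np.hypot(X[...,0]-.56,X[...,1]-.07)<.05); v,u=np.nonzero(m)
    q=np.c_[u,v].astype(np.int32); W=ray(q,c,.114)[:,:2].astype(np.float32); print("jar",m.sum(),cv2.minEnclosingCircle(W),W.mean(0),np.median(z[m]))
    # discs
    m=(h[...,0]>22)&(h[...,0]<35)&(h[...,1]>120)&(abs(z-.05)<.005)&(X[...,0]<.5)
    v,u=np.nonzero(m); W=ray(np.c_[u,v],c,.05)[:,:2].astype(np.float32); print("discs",m.sum(),cv2.minEnclosingCircle(W),W.mean(0))
    m=(abs(z-.1)<.005)&(np.hypot(X[...,0]-.59,X[...,1]-.32)<.09); v,u=np.nonzero(m)
    if m.sum()>20:
        W=ray(np.c_[u,v],c,.1)[:,:2].astype(np.float32); print("mould",m.sum(),cv2.minAreaRect(W))
    # jig blue
    b=(h[...,0]>95)&(h[...,0]<130)&(h[...,1]>120)&(abs(z-.034)<.005); W=X[b][:,:2]
    k=(W[:,0]<.70)&(W[:,0]>.4)&(W[:,1]<.19)&(W[:,1]>-.1); W=W[k].astype(np.float32)
    print("blue",len(W)); 
    # deck white
    m=((abs(z-.024)<.006)&(h[...,2]>90)&(h[...,1]<80)&(X[...,0]>.38)&(X[...,0]<.72)&(X[...,1]>-.24)&(X[...,1]<.2)).astype(np.uint8)
    b2=(b&(X[...,1]<.19)&(X[...,0]<.7)).astype(np.uint8)
    # top edge (y=+120): first deck px in each column ; left edge: first px in each row
    cols=[x for x in range(512) if m[:,x].sum()>40]; rows=[y for y in range(384) if m[y].sum()>40]
    T=ray([(x,m[:,x].argmax()-.5) for x in cols][6:-6],c,.024)[:,:2]; lt=line(T); print("top edge",lt)
    if n=="w1.npz":
        L=ray([(m[y].argmax()-.5,y) for y in rows][8:-20],c,.024)[:,:2]; print("left edge",line(L))
    rows=[y for y in range(384) if b2[y].sum()>3]
    Rr=ray([(511.5-b2[y][::-1].argmax(),y) for y in rows],c,.034)[:,:2]; print("end edge",line(Rr))
    # bottom edge
    B=ray([(x,383.5-m[::-1,x].argmax()) for x in cols if m[:,x].sum()>100],c,.024)[:,:2]; print("bot edge",line(B))
    print("slab",slab(p,d,c,np.array([0.06,1])))
E
```

```text
== w0.npz deck z 0.0244
jar 1008 ((0.5624069571495056, 0.07994017004966736), 0.024295883253216743) [0.5625648  0.08018044] 0.1142660067959699
discs 2762 ((0.42905738949775696, 0.3489638864994049), 0.04023034870624542) [0.42846298 0.3490931 ]
mould 1292 ((0.5948094129562378, 0.3245747983455658), (0.09210404753684998, 0.09097034484148026), 5.146026134490967)
blue 3621
top edge [ 0.08535521 -0.9963506   0.43549275 -0.02594715]
end edge [0.99638766 0.08492133 0.53554493 0.15571201]
bot edge [ 0.36210114 -0.9321388   0.6734515  -0.04143016]
slab (array([ 0.56877732, -0.10520293]), array([-0.18154602,  0.9833824 ], dtype=float32), array([0.09058949, 0.11487483]), array([ 0.56475535, -0.08281127]))
== w1.npz deck z 0.0243
jar 990 ((0.5626664757728577, 0.07797040045261383), 0.024045506492257118) [0.5625073  0.07837611] 0.1140999479398627
discs 932 ((0.4312187433242798, 0.3361739218235016), 0.037383534014225006) [0.43332395 0.3244618 ]
mould 1013 ((0.596287190914154, 0.3072507381439209), (0.09203850477933884, 0.06351877003908157), 5.264344215393066)
blue 3537
top edge [ 0.08635631 -0.99626434  0.4360867  -0.03291381]
left edge [ 0.9963499   0.08536387  0.5810209  -0.1944156 ]
end edge [0.9964596  0.08407311 0.52014863 0.15383004]
bot edge [ 0.20837466  0.9780491   0.6716566  -0.03520622]
slab (array([ 0.56852967, -0.10683153]), array([-0.18012325,  0.98364407], dtype=float32), array([0.09123319, 0.11125205]), array([ 0.56712478, -0.31779318]))
```

```bash
python3 - <<'E'
from h import *
Rd=(R.from_euler("z",171.6,degrees=True)*R.from_rotvec([np.pi,0,0])).as_rotvec()
j=np.array([.5625,.0792]); t=np.array([.5118,.3368]); zg=.061
def s(n): o=bot.observe(); print(n,round(o["t"],2),o["tool_pos"].round(4),o["wrist_force"].round(1),round(o["finger_gap"],4),round(o["grasp_force"],1))
bot.movep([*j,.20],Rd); bot.move_straight([*j,zg],rate=.15); s("down")
bot.grab(40); s("grab")
bot.move_straight([*j,.21],rate=.15); s("up")
if bot.observe()["finger_gap"]>.04:
    bot.movep([*t,.20],Rd); bot.move_straight([*t,zg+.0],rate=.12); s("above")
    for z in np.arange(zg-.008,zg-.020,-.001):
        bot.move_straight([*t,z],rate=.04); f=bot.observe()["wrist_force"][2]
        print(round(z,4),round(f,1))
        if z<zg-.0105 and f>2.5: break
    s("low")
E
```

```text
down 4.92 [0.5634 0.0791 0.062 ] [-0.   0.4  0.5] 0.0854 0.0
grab 5.37 [0.5629 0.0793 0.0618] [-0.9 -0.4  6.3] 0.0455 40.2
up 6.51 [0.5615 0.0791 0.2089] [-0.1  0.9 -2.2] 0.0454 41.0
above 8.84 [0.5125 0.3372 0.0618] [ 0.3 -0.4 -1.9] 0.0452 41.0
0.053 -3.2
0.052 -2.7
0.051 -2.6
0.05 -4.0
0.049 -3.1
0.048 -3.4
0.047 6.6
low 10.69 [0.5119 0.3368 0.0479] [-2.  -1.2  6.6] 0.0455 41.7
```

```bash
python3 - <<'E'
from meas import *
bot.open_gripper(); o=bot.observe()
bot.move_straight([*o["tool_pos"][:2],.22],rate=.15)
Rd=(R.from_euler("z",180,degrees=True)*R.from_rotvec([np.pi,0,0])).as_rotvec()
bot.movep([.46,.30,.33],Rd); bot.hold(.1)
p,d,c=shot("wrist"); save(p,"w2"); X,h=masks(p,d,c); z=X[...,2]
m=(abs(z-.1)<.005)&(np.hypot(X[...,0]-.512,X[...,1]-.337)<.036); v,u=np.nonzero(m); W=ray(np.c_[u,v],c,.1)[:,:2].astype(np.float32); print("jar",m.sum(),cv2.minEnclosingCircle(W),W.mean(0),np.median(z[m]))
m=(h[...,0]>22)&(h[...,0]<35)&(h[...,1]>120)&(abs(z-.05)<.005)&(X[...,0]<.5)
v,u=np.nonzero(m); W=ray(np.c_[u,v],c,.05)[:,:2].astype(np.float32); print("discs",m.sum(),cv2.minEnclosingCircle(W),W.mean(0))
m=(abs(z-.1)<.005)&(np.abs(X[...,0]-.595)<.052)&(abs(X[...,1]-.32)<.07); v,u=np.nonzero(m)
W=ray(np.c_[u,v],c,.1)[:,:2].astype(np.float32); print("mould",m.sum(),cv2.minAreaRect(W)); print(bot.observe()["t"])
E
```

```text
jar 817 ((0.5120142102241516, 0.33630770444869995), 0.023457983508706093) [0.51180327 0.3363762 ] 0.10013766192786627
discs 2216 ((0.4291760325431824, 0.3496457040309906), 0.039812587201595306) [0.42858633 0.34974906]
mould 1278 ((0.5947635173797607, 0.32501572370529175), (0.09242625534534454, 0.08995261788368225), 5.269920349121094)
13.2
```

View pics/w2.png

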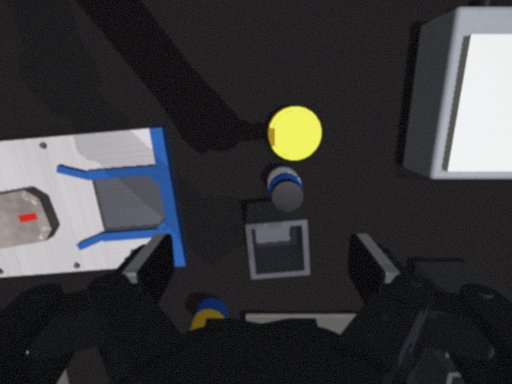

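The jar is upright at (0.512, 0.336), about 1 mm from the midpoint. The picture shows it standing between the discs (295,133) and the mould (278,250). Next comes a first short push to square the slab, then a look.

```bash
cat > push.py <<'E'
from meas import *
a=np.arctan2(.9964,-.0853); ex=np.array([np.cos(a),np.sin(a)]); ey=np.array([-ex[1],ex[0]]); O=np.array([.5470,.0790])
def W(x,y,z): return [*(O+ex*x/1000+ey*y/1000),z]
def J(w): w=np.asarray(w)[:2]-O; return np.round([w@ex*1000,w@ey*1000],1)
def att(yaw=0): return (R.from_euler("z",a+np.radians(yaw))*R.from_rotvec([np.pi,0,0])).as_rotvec()
def s(n):
    o=bot.observe(); f=o["wrist_force"]; print(n,round(o["t"],2),J(o["tool_pos"]),round(o["tool_pos"][2],4),"Fjig",round(f[:2]@ex,1),round(f[:2]@ey,1),round(f[2],1)); return f[:2]@ex
def look(n,x=None,y=-20,z=.26):
    o=bot.observe()
    if x is None: x=J(o["tool_pos"])[0]
    p,d,c=shot("wrist"); save(p,n); np.savez(n+".npz",p=p,d=d,K=c["K"],position=c["position"],orientation=c["orientation"])
    ce,ax,sz,r=slab(p,d,c,ex); print("slab",J(ce),"yaw",round(np.degrees(np.arctan2(ax@ey,ax@ex)),1),sz.round(4),"red",J(r))
E
python3 - <<'E'
from push import *
bot.grab(40)
bot.movep(W(-278,-4,.12),att()); bot.move_straight(W(-278,-4,.029),rate=.12); s("down")
for x in (-262,-254,-246,-238,-230): bot.move_straight(W(x,-4,.029),rate=.05); s(x)
bot.move_straight(W(-240,-4,.029),rate=.1)
bot.move_straight(W(-240,-4,.20),rate=.2); look("w3"); s("end")
E
```

```text
down 16.87 [-278.5   -4.4] 0.0295 Fjig 0.2 -0.7 -0.6
-262 17.33 [-261.3   -4.2] 0.0292 Fjig 0.3 0.3 -0.2
-254 17.64 [-253.4   -4. ] 0.0289 Fjig -0.9 -0.1 0.2
-246 17.95 [-245.4   -4. ] 0.0289 Fjig -0.0 -0.5 -0.1
-238 18.26 [-237.3   -4. ] 0.0289 Fjig 0.2 0.4 -0.3
-230 18.57 [-229.3   -4. ] 0.0289 Fjig 0.3 0.1 0.3
slab [-187.4   -6. ] yaw 5.6 [0.0901 0.1101] red [-167.7   -3.3]
end 19.88 [-239.2   -3. ] 0.1986 Fjig -0.4 -0.3 -1.2
```

View pics/w3.png

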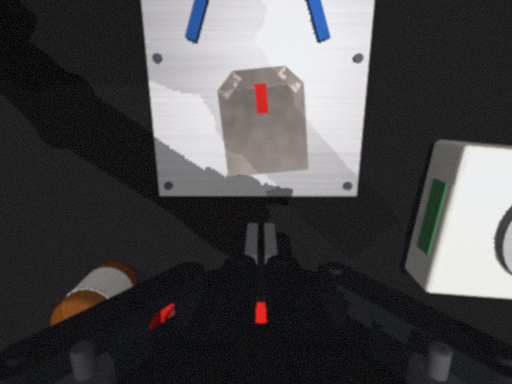

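The fingers met no resistance and the slab still measures at −187 (picture w3: slab at (262,125), trailing edge on row 173). I'll retry with the tip held low and check from the cameras where the fingers really are.

```bash
python3 - <<'E'
from push import *
bot.move_straight(W(-278,-4,.12),rate=.2); bot.move_straight(W(-278,-4,.029),rate=.15)
bot.move_straight(W(-250,-4,.029),rate=.1); s("a"); o=bot.observe(); print(o["finger_gap"],o["tool_pos"])
p,d,c=shot("wrist"); p2,d2,c2=shot("scene"); X=cloud(d,c)
save(np.vstack([p[:, :], cv2.resize(p2[120:264,160:352],(512,384),interpolation=cv2.INTER_CUBIC)])[::1],"tmp")
im=np.hstack([p,cv2.resize(p2[150:240,160:280],(512,384),interpolation=cv2.INTER_CUBIC)]); im=cv2.resize(im,(800,300)); save(im,"w4")
E
```

```text
a 21.66 [-248.8   -4.4] 0.0293 Fjig -0.3 0.0 -0.1
0.00022823321028627951 [ 0.57263651 -0.16846621  0.02927384]
```

View pics/w4.png

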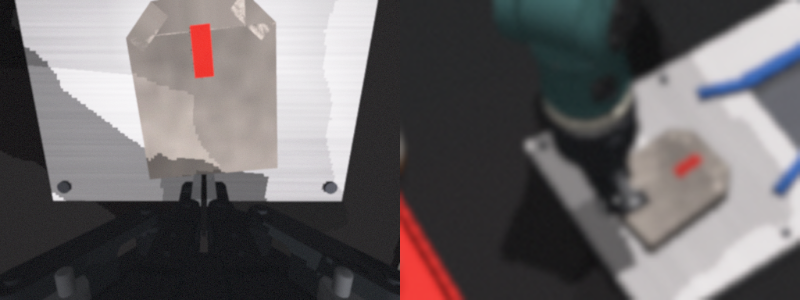

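The tip now sits right at the slab's trailing edge (wrist half: about (203,175); scene half: about (628,200)). I'll push on in steps, watching the force and the slab's measured position.

```bash
python3 - <<'E'
from push import *
def top():
    p,d,c=shot("top"); h=cv2.cvtColor(p,cv2.COLOR_RGB2HSV)
    m=(h[...,1]>150)&((h[...,0]<8)|(h[...,0]>172)); m[:,:240]=0; m[:,335:]=0; m[:185]=0; m[220:]=0
    v,u=np.nonzero(m); print("   red(top)",J(ray([u.mean(),v.mean()],c,.046)[0]),m.sum())
top()
for x in (-244,-238,-230,-222): 
    bot.move_straight(W(x,-4,.029),rate=.05); s(x); top()
np.save("tq.npy",bot.observe()["effort"])
E
```

```text
red(top) [nan nan] 0
-244 22.07 [-243.6   -4. ] 0.0289 Fjig 0.6 0.9 0.3
   red(top) [nan nan] 0
-238 22.39 [-237.3   -4. ] 0.0289 Fjig 0.6 -0.6 0.4
   red(top) [nan nan] 0
-230 22.75 [-229.2   -4. ] 0.0289 Fjig -0.1 0.7 -0.3
   red(top) [nan nan] 0
-222 23.11 [-221.3   -4. ] 0.0289 Fjig -0.1 0.5 0.2
   red(top) [nan nan] 0<stdin>:5: RuntimeWarning: Mean of empty slice.
  ret = ret.dtype.type(ret / rcount)
```

```bash
python3 - <<'E'
from push import *
look("w5"); p,d,c=shot("wrist"); X=cloud(d,c)
p2,d2,c2=shot("scene"); save(cv2.resize(np.hstack([p,cv2.resize(p2[150:240,160:280],(512,384),interpolation=cv2.INTER_CUBIC)]),(800,300)),"w5b")
E
```

```text
slab [-187.3   -6.1] yaw 5.6 [0.0901 0.1102] red [-161.7   -3.6]
```

View pics/w5b.png

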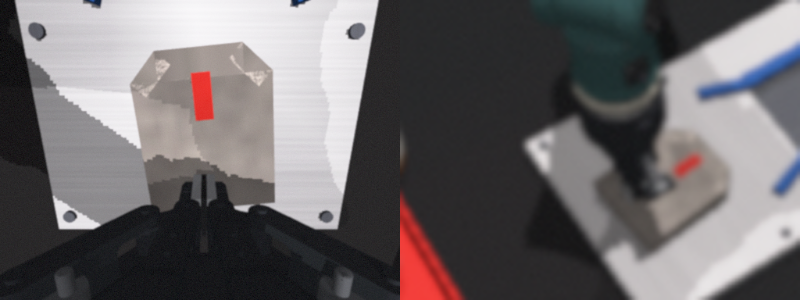

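The fingers lie over the slab's top (tip at about (203,178) left, (655,185) right) without touching it, so the real tips are higher than the reported TCP. The wrist camera's depth will tell me where they are.

```bash
python3 - <<'E'
from push import *
p,d,c=load("w5.npz"); X=cloud(d,c)
for v in range(205,290,6):
    print(v,[(J(X[v,u]).tolist(),round(float(X[v,u,2]),4)) for u in (252,257,264,270)])
print(R.from_rotvec(bot.observe()["orientation"]).as_matrix().round(3), c["position"].round(4))
E
```

```text
205 [([-205.0, 0.1], 0.0463), ([-205.1, -2.6], 0.0458), ([-205.1, -6.3], 0.0458), ([-204.8, -9.6], 0.0468)]
211 [([-208.3, 0.1], 0.0466), ([-208.1, -2.6], 0.047), ([-208.5, -6.4], 0.046), ([-208.3, -9.6], 0.0466)]
217 [([-211.6, 0.1], 0.0469), ([-154.5, -4.5], 0.1956), ([-212.0, -6.4], 0.0458), ([-211.4, -9.6], 0.0474)]
223 [([-210.9, -0.2], 0.0571), ([-210.8, -2.7], 0.0573), ([-210.8, -6.2], 0.0573), ([-210.8, -9.3], 0.0574)]
229 [([-210.5, -0.4], 0.0657), ([-210.7, -2.8], 0.0651), ([-210.8, -6.2], 0.0649), ([-210.7, -9.0], 0.0652)]
235 [([-211.1, -0.6], 0.0713), ([-210.5, -2.9], 0.0727), ([-210.9, -6.1], 0.0716), ([-210.7, -8.8], 0.0722)]
241 [([-210.5, -0.8], 0.0789), ([-210.7, -2.9], 0.0785), ([-211.0, -6.0], 0.0778), ([-210.6, -8.6], 0.0786)]
247 [([-211.1, -0.9], 0.0834), ([-210.4, -3.0], 0.0848), ([-210.7, -5.9], 0.084), ([-210.9, -8.5], 0.0836)]
253 [([-210.6, -1.1], 0.0896), ([-211.2, -3.1], 0.0884), ([-210.8, -5.9], 0.0892), ([-211.1, -8.3], 0.0885)]
259 [([-210.1, -1.2], 0.0952), ([-212.9, -3.1], 0.0903), ([-212.9, -5.9], 0.0902), ([-210.1, -8.1], 0.0953)]
265 [([-154.5, -4.5], 0.1956), ([-215.8, -3.1], 0.0897), ([-215.3, -5.9], 0.0906), ([-209.6, -7.9], 0.1006)]
271 [([-210.1, -1.5], 0.1038), ([-218.1, -3.1], 0.0905), ([-218.0, -5.9], 0.0906), ([-209.7, -7.8], 0.1044)]
277 [([-209.9, -1.6], 0.1078), ([-220.2, -3.1], 0.0915), ([-220.7, -5.9], 0.0907), ([-209.9, -7.7], 0.1078)]
283 [([-212.2, -1.6], 0.108), ([-223.5, -3.1], 0.0908), ([-223.5, -5.9], 0.0907), ([-210.5, -7.6], 0.1104)]
289 [([-219.3, -1.3], 0.1009), ([-226.2, -3.1], 0.0909), ([-225.9, -5.9], 0.0913), ([-212.3, -7.6], 0.1112)]
[[-0.085  0.996  0.   ]
 [ 0.996  0.085 -0.   ]
 [-0.     0.    -1.   ]] [ 0.5646 -0.0745  0.1956]
```

The finger's front face is 11 mm ahead of the TCP, as expected, but the tips end about 20 mm above the reported TCP. That also explains why the jar was gripped at its narrower lid. I'll find the deck by force behind the slab, then push with the corrected height.

```bash
python3 - <<'E'
from push import *
bot.move_straight(W(-222,-4,.045),rate=.15); bot.move_straight(W(-263,-4,.045),rate=.2); bot.move_straight(W(-263,-4,.013),rate=.1); f0=bot.observe()["wrist_force"][2]; s("pre")
for z in np.arange(.012,-.002,-.001):
    bot.move_straight(W(-263,-4,z),rate=.03); f=bot.observe()["wrist_force"][2]
    if f-f0>3: break
s("contact"); z=z+.004; np.save("z.npy",z); print("push z",z)
bot.move_straight(W(-263,-4,z),rate=.05)
for x in (-255,-250,-245,-235,-225): bot.move_straight(W(x,-4,z),rate=.06); s(x)
look("w6")
E
```

```text
pre 24.39 [-262.2   -3.6] 0.0123 Fjig 0.4 -0.4 -0.3
contact 27.64 [-263.1   -4.2] 0.0004 Fjig -0.3 0.1 4.3
push z 0.00399999999999999
-255 28.18 [-254.1   -3.9] 0.0038 Fjig 0.2 -0.4 1.1
-250 28.43 [-250.4   -4. ] 0.0041 Fjig -2.3 0.2 -0.5
-245 28.68 [-245.4   -4. ] 0.0042 Fjig -3.4 1.5 0.2
-235 28.99 [-234.3   -4. ] 0.004 Fjig -2.8 -0.0 1.1
-225 29.31 [-224.1   -4. ] 0.004 Fjig -1.9 1.2 1.2
slab [-168.3   -9.1] yaw 2.9 [0.0902 0.1047] red [-132.    -7.3]
```

```bash
python3 - <<'E'
from push import *
z=float(np.load("z.npy"))
bot.move_straight(W(-230,-4,z),rate=.1); bot.move_straight(W(-230,-4,.05),rate=.25)
bot.move_straight(W(-158,-80,.05),rate=.25); bot.move_straight(W(-158,-80,z),rate=.15)
for y in (-70,-66,-62.5): bot.move_straight(W(-158,y,z),rate=.06); s(y)
bot.move_straight(W(-158,-72,z),rate=.15); bot.move_straight(W(-158,-72,.05),rate=.25)
bot.move_straight(W(-232,-4,.06),rate=.25); look("w7"); s("end")
E
```

```text
-70 31.28 [-158.1  -69.4] 0.0047 Fjig -0.8 0.3 0.4
-66 31.53 [-157.9  -66.6] 0.0044 Fjig 0.6 -0.9 0.6
-62.5 31.78 [-158.2  -63.8] 0.0044 Fjig 0.2 -3.0 1.2
slab [-160.    -5.3] yaw 2.4 [0.0901 0.1055] red [-132.1   -4.2]
end 32.97 [-231.1   -3.6] 0.0591 Fjig 0.7 0.4 0.3
```

```bash
python3 - <<'E'
from push import *
z=float(np.load("z.npy"))
bot.move_straight(W(-232,-5,z),rate=.15)
bot.move_straight(W(-215,-5,z),rate=.06); s("flush")
bot.move_straight(W(-185,1,z),rate=.06); s("diag")
look("w8")
E
```

```text
flush 33.92 [-214.9   -5.7] 0.0047 Fjig -1.5 -0.1 1.5
diag 34.58 [-186.1    0.4] 0.0044 Fjig -4.0 0.1 3.8
slab [-130.2   -3.6] yaw -2.4 [0.0902 0.1044] red [-94.2  -5.2]
```

View pics/w8.png

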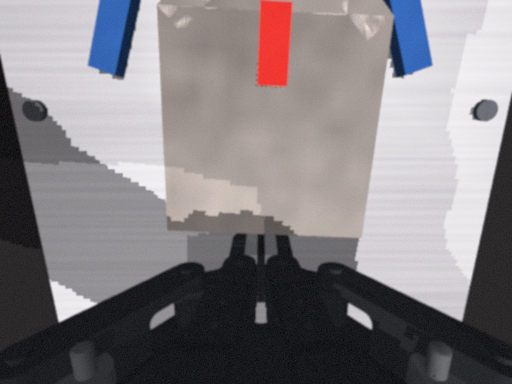

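The view shows the slab at the mouth of the lane, 4 mm to the −y side and yawed −2.4°, its right shoulder by the right flare (395,25). I'll push on straight and let the flares centre it, with a force guard.

```bash
python3 - <<'E'
from push import *
z=float(np.load("z.npy"))
bot.move_straight(W(-190,-4,z),rate=.1)
for x in range(-180,-119,6):
    bot.move_straight(W(x,-4 if x<-160 else -2,z),rate=.07); f=s(x)
    if f<-25: print("STOP"); break
look("w9")
E
```

```text
-180 35.17 [-178.5   -3.7] 0.0037 Fjig 0.2 -0.4 -0.7
-174 35.42 [-173.5   -4. ] 0.004 Fjig -1.4 -0.5 -0.9
-168 35.67 [-167.7   -4.1] 0.0041 Fjig -1.7 -0.3 0.6
-162 35.92 [-162.2   -3.9] 0.0041 Fjig -3.5 1.0 0.7
-156 36.17 [-156.5   -1.6] 0.0041 Fjig -4.5 0.3 2.2
-150 36.42 [-149.2   -2.1] 0.004 Fjig -2.3 -0.1 1.9
-144 36.67 [-143.    -2.2] 0.0039 Fjig -1.3 0.0 0.9
-138 36.92 [-137.2   -2.1] 0.0039 Fjig -1.3 -0.5 0.8
-132 37.17 [-131.4   -2. ] 0.0039 Fjig -0.4 -0.1 0.8
-126 37.42 [-125.6   -2. ] 0.004 Fjig -2.2 -0.1 -0.6
-120 37.67 [-120.    -2.1] 0.0041 Fjig -2.6 -0.6 0.7
slab [-64.7  -0.5] yaw 0.0 [0.0903 0.1019] red [-28.2  -0.4]
```

View pics/w9.png

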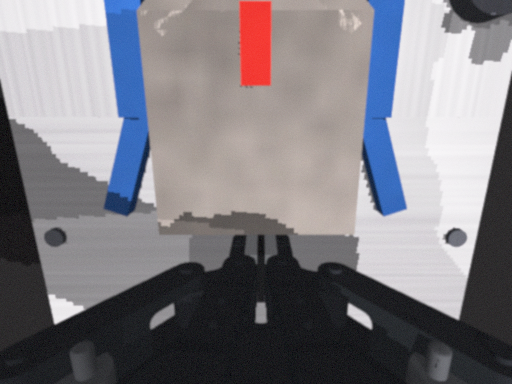

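The slab is square in the lane (yaw 0.0, y about −0.5). Continuing to the drop.

```bash
python3 - <<'E'
from push import *
z=float(np.load("z.npy"))
for x in [*range(-114,-66,6),-68,-66.5,-65.5,-64.8]:
    bot.move_straight(W(x,-1,z),rate=.06); f=s(x)
    if f<-30: print("STOP"); break
bot.move_straight(W(-80,-1,z),rate=.1); bot.move_straight(W(-110,-1,.20),rate=.2); bot.hold(.1)
p,d,c=shot("wrist"); save(p,"w10"); np.savez("w10.npz",p=p,d=d,K=c["K"],position=c["position"],orientation=c["orientation"])
X=cloud(d,c); Jx=(X[...,:2]-O)@np.c_[ex,ey]
for x in (-45,-20,10,40):
    print(x,[round(float(np.median(X[...,2][(np.hypot(Jx[...,0]-x/1000,Jx[...,1]-y/1000)<.005)&(d>0)])),4) for y in (-25,0,25)])
E
```

```text
-114 37.98 [-114.2   -1.2] 0.0042 Fjig -4.1 -0.2 2.7
-108 38.23 [-108.5   -1.4] 0.0043 Fjig -5.1 -1.1 3.8
-102 38.48 [-101.8   -1. ] 0.004 Fjig -3.7 -0.5 3.5
-96 38.73 [-93.8  -0. ] 0.0034 Fjig -0.7 1.0 -0.0
-90 38.98 [-88.2  -0.4] 0.0036 Fjig 0.1 0.7 0.1
-84 39.23 [-82.9  -0.9] 0.0039 Fjig 0.5 -0.7 0.3
-78 39.48 [-77.1  -1. ] 0.004 Fjig -0.8 0.3 1.4
-72 39.73 [-71.2  -1. ] 0.004 Fjig -0.6 -0.1 -0.4
-68 39.98 [-67.6  -1. ] 0.004 Fjig -0.8 -0.4 -1.2
-66.5 40.23 [-66.3  -0.9] 0.004 Fjig -2.3 0.6 -1.9
-65.5 40.48 [-65.8  -1. ] 0.004 Fjig -2.3 -0.5 -2.2
-64.8 40.73 [-65.1  -0.9] 0.004 Fjig -2.4 0.3 -1.3
-45 [0.0361, 0.0362, 0.0362]
-20 [0.036, 0.0361, 0.0363]
10 [0.0363, 0.0362, 0.0361]
40 [0.0361, 0.0363, 0.0362]
```

View pics/w10.png

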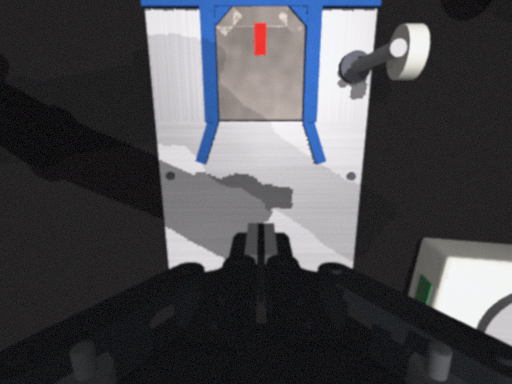

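The slab's top is at z = 0.036 over its whole area (14 + 22 mm), so it lies flat and square on the pocket floor. The picture shows it filling the pocket at (260,70), with the robot clear of it. Handing in.

```bash
python3 -c "
from plant import bot
print(bot.sign_off())"
```

```text
the job is handed in; nothing more can be done
None
```

I handed the job in at about 42 s of the 72 s limit: the oil jar stands upright about 1 mm from the midpoint between the discs and the mould, and the slab lies flat and square on the pocket floor.

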